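# Shim the rocking stirrer

## Robot

A 6-joint arm with a two-finger parallel gripper is mounted at the origin on the work surface. World frame = base frame: x ahead of the robot, y to its left, z up, the work surface at z = 0. Lengths are in m, angles in rad, forces in N, time in s.
With the tool pointing down it reaches from about 0.35 to 0.775 m from the base axis. Payload 5.5 kg.
Tool frame: the origin (TCP) lies on the mounting face of the last link; the fingertips stand 173 mm ahead of it and the grasp point (between the pads) lies 155 mm ahead of it; z points along the fingers, y is the direction in which the jaws open and shut (so a half turn about z gives the same grasp; the last joint's range is limited). The gripper opens to 85 mm and grips with 20 to 120 N. Pads are 22 mm wide; open, the fingers measure 114 mm over their backs; the gripper's body (76 mm by 85 mm) begins 54 mm behind the grasp point. The pads swing forward as they close: fully open they stand 13 mm farther back than shut.
Start: joints at [1.097, 0.313, 0.046, 1.304, 0, 1.431], TCP at [0.188, 0.543, 0.405] pointing down, gripper open.
Joint ranges: [-2.76, 2.76], [-0.86, 1.69], [-1.03, 1.26], [-2.2, 2.34], [-1.47, 1.5], [-3.14, 3.14]. Speed limits (rad/s): [2.57, 2.57, 3.14, 3.14, 3.14, 3.14].

## Interface

Orientations are given as a unit quaternion [w, x, y, z].
In Python, from workcell import get_state, eyes, env gives the robot as it stands. The module is installed in compiled form; this text tells all that it offers.
- The arm moves only by the tool carry_out, never from a script. Its argument "motion" is a list of rows, each an object of numbers: "jaw": the opening, from -1 (shut) to 1 (fully open); "tx", "ty", "tz": the shift along the tool's x, y, z in cm; "wx", "wy", "wz": the turn, a rotation vector about the tool's x, y, z in degrees. In form: [{"jaw": .., "tx": .., "ty": .., "tz": .., "wx": .., "wy": .., "wz": ..}, ...]. A call has 1 to 20 rows; each row shifts and turns the commanded pose from where the row before left it, along the tool's axes as they then stand; what a row does not reach is not made up. A row lasts 1/8 s, in which the tool goes at most 62.5 mm and 10.7 degrees, less where a joint would pass 70% of its speed; a pose out of reach is approached as far as the arm can. A call with a gripper value outside its range is refused whole. The fingers move at their own pace and stop on an object; "force" is the grip in N (left out, the last holds). Time passes only in rows, so rows that do not move let the fingers close. It gives the time, the measured TCP pose, the force and the opening at its end, in the units of the state.
- get_state(): the state, without advancing time (a new reading comes with each control period).
- eyes.read_camera(name): name is "scene" or "top" or "wrist"; returns the picture (420x560x3 uint8, blue, green, red); there is no depth.
- eyes.calibration(name): a dict with "K" (3x3 intrinsics, pixels), "camera_from_world" (4x4, takes a point from world to camera coordinates). Camera axes: x right, y up, looking along -z (the intrinsics and any distortion apply to the point x, -y, -z); pixel columns grow to the right and rows downward; lengths in m; the calibration is good to about 2 mm. A picture is of the moment at which its call begins: read the wrist's pose just before it. calibration takes no time and is no camera call; for the wrist camera it gives the pose at the moment of the call.
- env.hand_in(): hands the job in, once; it reports no verdict.
The state is a dict: "clock": time; "joint_pos": joint angles; "qvel": joint speeds; "tau": joint torques, N m; "tcp_pos": TCP position; "orientation": TCP orientation; "wrist_force": force on the tool from outside, world axes, zero at the start; "ft_torque": the same for the moment, N m; "finger_gap": finger opening in m.
Only numpy, scipy, OpenCV 4.12 (cv2) and the standard library are available. Lean on these libraries where they do the work, as an engineer would, in place of code of your own. Each camera call takes 0.05 s, during which the arm holds its last target.

## Task

The magnetic stirrer rocks because its orange corner foot is too short. Push the yellow wedge along the bench, thin end first, under that foot until the stirrer stands level and no longer rocks, then press down on the blue pad on the opposite corner to check that it stays put, and move clear. Only push and press: do not pick up or tip the wedge, and leave the other things on the bench where they are.

Things in the scene. Friction and masses are not known exactly. Their poses are not given: they have to be found in the camera images.
- stirrer: white magnetic stirrer, 160 x 160 mm housing, level: underside 22, top 65 mm above the bench (round 120 mm plate to 72). Heavy, cannot slide. Origin on the bench under its middle, z up, knob on its -x side. Feet at x, y = +-60 mm: it stands on the black ones at (-60,-60) and (60,60) and rocks about their line; black foot (-60,60) is long enough, orange foot (60,-60) is 7 mm short
- rocker (a joint): rocking angle in rad: 0 is level (black foot at (-60,60) mm on the bench), 0.08 is leaning fully onto the short orange foot, as at the start, under its own weight (about 4 N on that foot); range 0 to 0.08
- short_foot (a point): lowest point of the orange foot, which has a round underside of 16 mm radius and lies 20 mm in from both edges of the housing; about on the bench at the start, 7 mm above it when level. An orange dot on the top of the housing marks this corner.
- check_pad (a point): round blue pad, 26 mm diameter, 4 mm thick, on top of the housing at the corner diagonally opposite the orange foot. This point is the middle of its upper face, 69 mm above the bench when level (about 7 mm higher at the start). The rules call the pad rocker_c0.
- shim: yellow plastic wedge lying flat on the bench, 110 mm long (x axis), 50 mm wide (y), about 80 g. Origin in the middle of its underside; thin end (2 mm) at x = +55, upright tail face (20 mm high) at x = -55 mm, even slope between. Pushed about 40 mm past first touch of the foot, against 3 to 8 N, it lifts the stirrer level, then jams; it stays where it is left
- shim_tail (a point): middle of the tail face of the wedge, 10 mm above the bench
- jar: bystander: small closed jar, 36 mm diameter, 40 mm high, beside the wedge; origin under its middle
- marker: bystander: white and blue marker pen lying flat, 130 x 12 x 12 mm along its x axis; origin under its middle
- tip_box: bystander: blue pipette-tip box with orange lid, 82 x 122 x 68 mm; origin under its middle
- beaker: bystander: translucent beaker, 84 mm diameter, 100 mm high; origin under its middle
- tube_rack: bystander: red rack with blue-capped tubes, 190 x 90 mm, 89 mm high; origin under its middle
- pen_cup: bystander: glass cup with pens, 70 mm diameter, 145 mm high; origin under its middle
- timer: bystander: white lab timer lying flat, 60 x 75 x 16 mm; origin under its middle
Things that resemble listed ones, but are neither listed nor needed, are in the scene too. Leave any brown look-alike of the stirrer alone.

How it is judged:
By the outcome, as a careful person would: the job done as asked, in the order asked, and still so for the second after the job is handed in, with the robot touching nothing.
It also fails if it takes over 54 s, if anything falls off the work surface, if the arm or the gripper's body presses on something with over 40 N, if the wrist force passes 120 N, or if a joint passes its speed limit or range.

## Working session

There is one attempt and no reset: what is moved stays moved. The work goes in short steps, Python scripts to look and compute and a tool call to move; the robot and the scene stay as the last step left them, time stands still between calls to the robot, and variables do not carry over. Pictures are saved under pics/ and viewed, and the job is handed in when it is done.

Besides the shell and the picture viewer there is one more tool, called after "Request:" by a JSON object that holds its "fn" and its "kwargs", one argument or row to a line. carry_out: Moves the arm, as the interface text tells. Its arguments: {"type":"object","properties":{"motion":{"type":"array"},"force":{"type":"number"}},"required":["motion"]}

```bash
mkdir -p pics; ls; python3 - <<'E'
from workcell import get_state, eyes, env
import cv2
print(get_state())
for n in ["scene","top"]:
    c=eyes.calibration(n); print(n,{k:(v.tolist() if hasattr(v,'tolist') else v) for k,v in c.items()})
    cv2.imwrite(f"pics/{n}0.png",eyes.read_camera(n))
E
```

```text
pics
{'clock': 0.0, 'joint_pos': array([1.09740509e+00, 3.14019078e-01, 4.49845931e-02, 1.30358502e+00,
       1.81868631e-05, 1.43117514e+00]), 'qvel': array([ 6.73419079e-04, -3.57567104e-05,  9.08114670e-04,  3.92109060e-04,
        4.88059021e-04,  1.12355244e-06]), 'tau': array([ 8.26597193e-05, -4.80629396e+01,  2.98531812e+01,  1.91420614e-02,
       -1.43661196e-04,  1.83598246e-05]), 'tcp_pos': array([0.18830589, 0.54309231, 0.40380024]), 'orientation': array([-2.83723582e-04,  1.66111402e-01,  9.86106572e-01, -8.66361377e-04]), 'wrist_force': array([ 0.1866412 ,  0.73137969, -0.24733032]), 'ft_torque': array([ 0.04264294, -0.00608559, -0.00680088]), 'finger_gap': 0.08531873906695815}
scene {'K': [[478.32189737866963, 0.0, 279.9042081391881], [0.0, 478.32189737866963, 206.34465257070835], [0.0, 0.0, 1.0]], 'camera_from_world': [[0.17630495414670838, 0.9841067328375057, 0.021225021253642902, -0.0903779484776902], [-0.6086101730330679, 0.09203601392749881, 0.7881135891614841, 0.2838398078863997], [0.7736344229828364, -0.15186609405732335, 0.615163774170575, -1.8258925203876017], [0.0, 0.0, 0.0, 1.0]]}
top {'K': [[470.8836429941701, 0.0, 274.91054435294217], [0.0, 470.8836429941701, 207.34374092147073], [0.0, 0.0, 1.0]], 'camera_from_world': [[-0.0036663315633834173, -0.9999868644957149, 0.003581738250623317, 0.004917925479697914], [0.998520316976752, -0.0034665735788771347, 0.05426932330764264, -0.5535346813021061], [-0.05425619409352773, 0.0037754077463064083, 0.9985199105169785, -1.2089156608113534], [0.0, 0.0, 0.0, 1.0]]}
```

View pics/scene0.png

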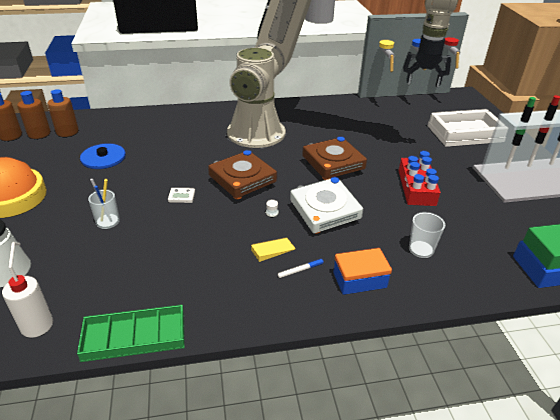

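View pics/top0.png

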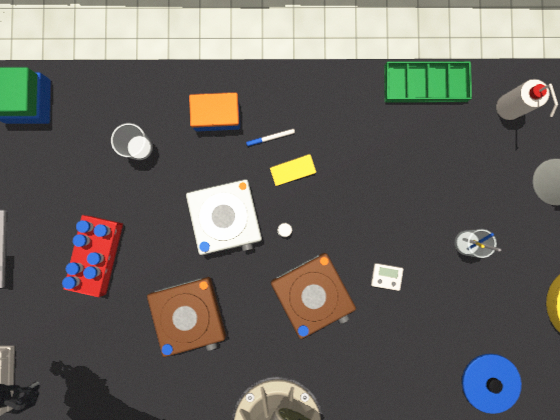

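The white stirrer is at top (224,217), with the orange dot at (242,186) and the blue pad at (204,246). The wedge is at (293,170), and its long axis points roughly at the orange corner. Next I'll measure these and find the thin end.

```bash
cat > h.py <<'E'
import cv2, numpy as np
from workcell import get_state, eyes, env
def ray(n,uv,cal=None):
    c=cal or eyes.calibration(n); K=np.array(c["K"]); T=np.array(c["camera_from_world"])
    d=c.get("dist",None)
    p=cv2.undistortPoints(np.array([[uv]],float),K,d)[0,0]
    dc=np.array([p[0],-p[1],-1.]); R=T[:3,:3]
    return -R.T@T[:3,3], R.T@dc
def onz(n,uv,z,cal=None):
    o,d=ray(n,uv,cal); return o+d*(z-o[2])/d[2]
def proj(n,P,cal=None):
    c=cal or eyes.calibration(n);T=np.array(c["camera_from_world"]);q=T[:3,:3]@np.array(P)+T[:3,3]
    K=np.array(c["K"]); return K[0,0]*q[0]/-q[2]+K[0,2],K[1,1]*-q[1]/-q[2]+K[1,2]
def blobs(im,lo,hi,amin=15):
    m=cv2.inRange(cv2.cvtColor(im,cv2.COLOR_BGR2HSV),lo,hi)
    cs,_=cv2.findContours(m,cv2.RETR_EXTERNAL,cv2.CHAIN_APPROX_NONE)
    return [c for c in cs if cv2.contourArea(c)>amin]
E
python3 - <<'E'
from h import *
for n in ["scene","top"]:
    im=cv2.imread(f"pics/{n}0.png"); print(n, eyes.calibration(n).keys())
    for nm,lo,hi in [("yel",(22,120,120),(35,255,255)),("or",(8,150,150),(20,255,255)),("bl",(105,150,100),(125,255,255))]:
        for c in blobs(im,lo,hi):
            M=cv2.moments(c);r=cv2.minAreaRect(c)
            u=M['m10']/M['m00'],M['m01']/M['m00']
            if 150<u[0]<400 and 100<u[1]<300:
                print(nm,np.round(u,1),cv2.contourArea(c),np.round(cv2.boxPoints(r),1).tolist())
a=cv2.imread("pics/top0.png")[110:280,170:340]; b=cv2.imread("pics/scene0.png")[165:305,235:395]
cv2.imwrite("pics/z1.png",cv2.resize(a,None,fx=3.5,fy=3.5,interpolation=cv2.INTER_CUBIC))
cv2.imwrite("pics/z2.png",cv2.resize(b,None,fx=4,fy=4,interpolation=cv2.INTER_CUBIC))
E
```

```text
scene dict_keys(['K', 'camera_from_world'])
yel [271.4 248.5] 573.0 [[249.6999969482422, 245.10000610351562], [289.6000061035156, 231.8000030517578], [295.3999938964844, 249.1999969482422], [255.5, 262.5]]
or [363.  263.5] 1225.5 [[334.70001220703125, 253.60000610351562], [387.70001220703125, 245.8000030517578], [391.79998779296875, 273.29998779296875], [338.70001220703125, 281.1000061035156]]
or [236.4 183.3] 22.5 [[233.0, 181.0], [240.0, 181.0], [240.0, 185.0], [233.0, 185.0]]
or [327.1 165. ] 19.5 [[324.0, 163.0], [330.0, 163.0], [330.0, 167.0], [324.0, 167.0]]
bl [362.4 283.2] 589.0 [[328.3999938964844, 289.5], [335.0, 262.0], [389.5, 275.1000061035156], [382.79998779296875, 302.6000061035156]]
bl [315.9 262.4] 54.0 [[308.70001220703125, 262.1000061035156], [321.8999938964844, 257.70001220703125], [323.5, 262.5], [310.29998779296875, 266.8999938964844]]
bl [334.5 179.4] 29.5 [[331.0, 177.0], [338.0, 177.0], [338.0, 182.0], [331.0, 182.0]]
bl [246.7 152. ] 24.0 [[243.0, 150.0], [250.0, 150.0], [250.0, 154.0], [243.0, 154.0]]
bl [340.6 138.4] 18.5 [[337.0, 137.0], [344.0, 137.0], [
[... 171 characters left out ...]
4, 172.1999969482422], [275.0, 186.0]]
or [203.2 284.8] 60.5 [[199.0, 280.0], [208.0, 280.0], [208.0, 289.0], [199.0, 289.0]]
or [323.7 260.5] 63.5 [[319.0, 256.0], [328.0, 256.0], [328.0, 265.0], [319.0, 265.0]]
or [242.4 185.5] 24.0 [[239.0, 183.0], [245.0, 183.0], [245.0, 188.0], [239.0, 188.0]]
or [213.4 109. ] 1473.5 [[188.5, 94.0999984741211], [237.0, 91.9000015258789], [238.39999389648438, 123.80000305175781], [189.89999389648438, 126.0]]
bl [204.2 245.9] 53.0 [[200.0, 242.0], [208.0, 242.0], [208.0, 250.0], [200.0, 250.0]]
bl [253.7 141.5] 54.0 [[245.5, 141.10000610351562], [260.3999938964844, 137.39999389648438], [261.5, 141.89999389648438], [246.60000610351562, 145.60000610351562]]
```

View pics/z1.png

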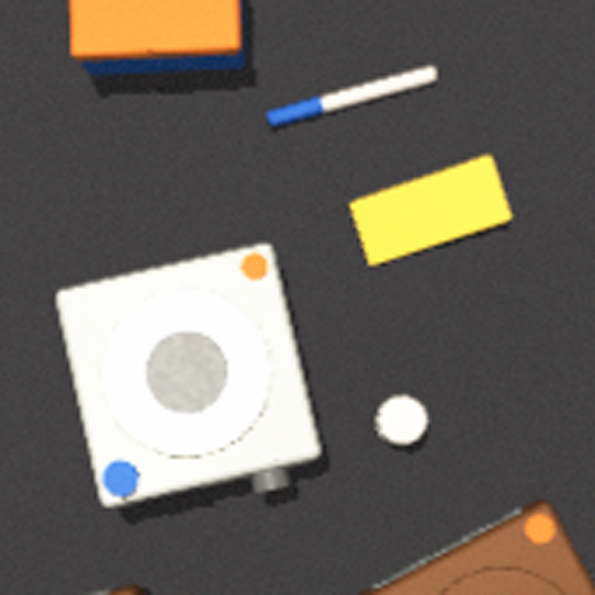

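View pics/z2.png

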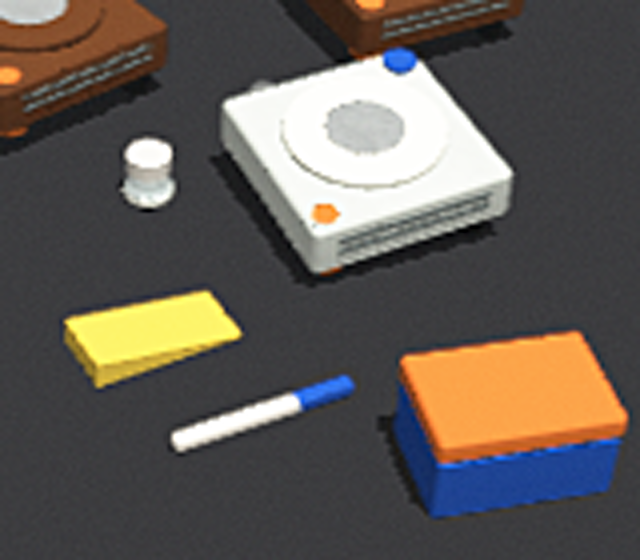

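```bash
python3 - <<'E'
from h import *
im=cv2.imread("pics/top0.png")
c=max([c for c in blobs(im,(22,100,100),(35,255,255)) if 250<c[:,0,0].mean()<330],key=cv2.contourArea)
b=cv2.boxPoints(cv2.minAreaRect(c)); thin=sorted(b.tolist())[:2]; tail=sorted(b.tolist())[2:]
# pixel contour covers pixel centers; fine
A=[onz("top",p,.002) for p in thin];B=[onz("top",p,.020) for p in tail]
print("thin",np.round(A,4).tolist(),"tail",np.round(B,4).tolist())
t=np.mean(A,0)[:2];l=np.mean(B,0)[:2];d=t-l;print("len",np.linalg.norm(d),"yaw",np.degrees(np.arctan2(d[1],d[0])),"mid",(t+l)/2,"tail",l)
# stirrer housing white
m=cv2.inRange(cv2.cvtColor(im,cv2.COLOR_BGR2HSV),(0,0,170),(179,60,255));m[:170]=0;m[270:]=0;m[:,:170]=0;m[:,272:]=0
cs,_=cv2.findContours(m,cv2.RETR_EXTERNAL,cv2.CHAIN_APPROX_NONE);c=max(cs,key=cv2.contourArea)
r=cv2.minAreaRect(c);q=cv2.boxPoints(r);print(r,q.tolist())
for z in (.065,):
  P=np.array([onz("top",p,z) for p in q]);print(np.round(P,4).tolist())
  print("ctr",P.mean(0),[np.linalg.norm(P[i]-P[i-1]) for i in range(4)],[np.degrees(np.arctan2(*(P[i]-P[i-1])[[1,0]])) for i in range(4)])
def tri(a,b):
    o1,d1=ray("top",a);o2,d2=ray("scene",b)
    s=np.linalg.lstsq(np.stack([d1,-d2],1),o2-o1,rcond=None)[0]
    p,q=o1+s[0]*d1,o2+s[1]*d2; return (p+q)/2,np.linalg.norm(p-q)
ims=cv2.imread("pics/scene0.png")
print("pad",onz("top",(204.2,245.9),.076),tri((204.2,245.9),(334.5,179.4)))
g=[c for c in blobs(ims,(8,120,120),(20,255,255),5) if 300<c[:,0,0].mean()<345 and 205<c[:,0,1].mean()<240]
for c in g:
    M=cv2.moments(c);u=(M['m10']/M['m00'],M['m01']/M['m00']);print(u,cv2.contourArea(c),"dot",tri((242.4,185.5),u))
print("dot",onz("top",(242.4,185.5),.058)); print("marker blue tip",onz("top",(247,143.5),.006),"jar",onz("top",(285,230),.04))
E
```

```text
thin [[0.6615, 0.0192, 0.002], [0.6105, 0.0025, 0.002]] tail [[0.6948, -0.089, 0.02], [0.6444, -0.1052, 0.02]]
len 0.11302672323716459 yaw 107.28507239815902 mid [ 0.65280041 -0.04315829] tail [ 0.66959201 -0.09711941]
((222.74261474609375, 216.5311279296875), (62.985816955566406, 64.0737533569336), 76.75948333740234) [[184.34425354003906, 193.21310424804688], [246.71473693847656, 178.53768920898438], [261.1409912109375, 239.84915161132812], [198.77049255371094, 254.52456665039062]]
[[0.5869, 0.229, 0.065], [0.6232, 0.0734, 0.065], [0.4701, 0.0376, 0.065], [0.4344, 0.1922, 0.065]]
ctr [0.52866531 0.13305669 0.065     ] [np.float64(0.1568936874868836), np.float64(0.15979004012155607), np.float64(0.15722844400743058), np.float64(0.15868399509167144)] [np.float64(13.548273411743054), np.float64(-76.87295633625601), np.float64(-166.85581417672248), np.float64(103.00464517151237)]
pad [0.45595555 0.17727704 0.076     ] (array([0.45590564, 0.17728743, 0.07514032]), np.float64(0.00023450776580305536))
(315.87254901960785, 217.97058823529412) 17.0 dot (array([0.60647624, 0.08429804, 0.05720801]), np.float64(0.0007644580855791006))
dot [0.60648304 0.08461994 0.058     ]
marker blue tip [0.72291686 0.0758984  0.006     ] jar [ 0.49447865 -0.02237588  0.04      ]
```

Measured in world coordinates:

| Item | Position (m) | Direction |
|---|---|---|
| Foot | about (0.596, 0.091) | – |
| Wedge middle | (0.653, -0.043) | thin end at 107° |
| Stirrer | – | yaw about 13° |

The push heading is about 112.7°, with the jaws crosswise. I'll move over the tail side high up first.

Request:
{"fn": "carry_out", "kwargs": {
  "motion": [
    {"jaw": -0.65, "tx": -1.5, "ty": -1.0},
    {"jaw": -0.65, "tx": -3.5, "ty": -2.4},
    {"jaw": -0.65, "tx": -3.6, "ty": -2.4},
    {"jaw": -0.65, "tx": -3.6, "ty": -2.4},
    {"jaw": -0.65, "tx": -3.6, "ty": -2.4},
    {"jaw": -0.65, "tx": -3.6, "ty": -2.4},
    {"jaw": -0.65, "tx": -3.6, "ty": -2.4},
    {"jaw": -0.65, "tx": -3.6, "ty": -2.4},
    {"jaw": -0.65, "tx": -3.6, "ty": -2.4},
    {"jaw": -0.65, "tx": -3.6, "ty": -2.4},
    {"jaw": -0.65, "tx": -3.6, "ty": -2.4},
    {"jaw": -0.65, "tx": -3.6, "ty": -2.4},
    {"jaw": -0.65, "tx": -3.6, "ty": -2.4},
    {"jaw": -0.65, "tx": -3.6, "ty": -2.4},
    {"jaw": -0.65, "tx": -3.6, "ty": -2.4},
    {"jaw": -0.65, "tx": -3.6, "ty": -2.4},
    {"jaw": -0.65, "tx": -3.6, "ty": -2.4},
    {"jaw": -0.65, "tx": -3.6, "ty": -2.4},
    {"jaw": -0.65, "tx": -3.6, "ty": -2.4},
    {"jaw": -0.65, "tx": -3.0, "ty": -2.2}
  ]
}}

```text
invalid input at $.motion[0]: expected keys jaw, tx, ty, tz, wx, wy, wz
```

Request:
{"fn": "carry_out", "kwargs": {
  "motion": [
    {"jaw": -0.65, "wz": 6},
    {"jaw": -0.65, "wz": 6},
    {"jaw": -0.65, "wz": 6},
    {"jaw": -0.65, "wz": 6},
    {"jaw": -0.65, "wz": 6},
    {"jaw": -0.65, "wz": 6},
    {"jaw": -0.65, "wz": 6},
    {"jaw": -0.65, "wz": 6},
    {"jaw": -0.65}
  ]
}}

```text
invalid input at $.motion[0]: expected keys jaw, tx, ty, tz, wx, wy, wz
```

Request:
{"fn": "carry_out", "kwargs": {
  "motion": [
    {"jaw": -0.65, "tx": -1.5, "ty": -1.0, "tz": 0, "wx": 0, "wy": 0, "wz": 0},
    {"jaw": -0.65, "tx": -3.5, "ty": -2.4, "tz": 0, "wx": 0, "wy": 0, "wz": 0},
    {"jaw": -0.65, "tx": -3.6, "ty": -2.4, "tz": 0, "wx": 0, "wy": 0, "wz": 0},
    {"jaw": -0.65, "tx": -3.6, "ty": -2.4, "tz": 0, "wx": 0, "wy": 0, "wz": 0},
    {"jaw": -0.65, "tx": -3.6, "ty": -2.4, "tz": 0, "wx": 0, "wy": 0, "wz": 0},
    {"jaw": -0.65, "tx": -3.6, "ty": -2.4, "tz": 0, "wx": 0, "wy": 0, "wz": 0},
    {"jaw": -0.65, "tx": -3.6, "ty": -2.4, "tz": 0, "wx": 0, "wy": 0, "wz": 0},
    {"jaw": -0.65, "tx": -3.6, "ty": -2.4, "tz": 0, "wx": 0, "wy": 0, "wz": 0},
    {"jaw": -0.65, "tx": -3.6, "ty": -2.4, "tz": 0, "wx": 0, "wy": 0, "wz": 0},
    {"jaw": -0.65, "tx": -3.6, "ty": -2.4, "tz": 0, "wx": 0, "wy": 0, "wz": 0},
    {"jaw": -0.65, "tx": -3.6, "ty": -2.4, "tz": 0, "wx": 0, "wy": 0, "wz": 0},
    {"jaw": -0.65, "tx": -3.6, "ty": -2.4, "tz": 0, "wx": 0, "wy": 0, "wz": 0},
    {"jaw": -0.65, "tx": -3.6, "ty": -2.4, "tz": 0, "wx": 0, "wy": 0, "wz": 0},
    {"jaw": -0.65, "tx": -3.6, "ty": -2.4, "tz": 0, "wx": 0, "wy": 0, "wz": 0},
    {"jaw": -0.65, "tx": -3.6, "ty": -2.4, "tz": 0, "wx": 0, "wy": 0, "wz": 0},
    {"jaw": -0.65, "tx": -3.6, "ty": -2.4, "tz": 0, "wx": 0, "wy": 0, "wz": 0},
    {"jaw": -0.65, "tx": -3.6, "ty": -2.4, "tz": 0, "wx": 0, "wy": 0, "wz": 0},
    {"jaw": -0.65, "tx": -3.6, "ty": -2.4, "tz": 0, "wx": 0, "wy": 0, "wz": 0},
    {"jaw": -0.65, "tx": -3.6, "ty": -2.4, "tz": 0, "wx": 0, "wy": 0, "wz": 0},
    {"jaw": -0.65, "tx": -3.0, "ty": -2.2, "tz": 0, "wx": 0, "wy": 0, "wz": 0}
  ]
}}

```text
clock: 2.6
tcp_pos: [0.6903, -0.1244, 0.4043]
orientation: [-0.0, 0.167, 0.986, -0.0]
wrist_force: [0.3, -1.4, 0.3]
finger_gap: 0.0147
```

Request:
{"fn": "carry_out", "kwargs": {
  "motion": [
    {"jaw": -0.65, "tx": 0, "ty": 0, "tz": 0, "wx": 0, "wy": 0, "wz": 6},
    {"jaw": -0.65, "tx": 0, "ty": 0, "tz": 0, "wx": 0, "wy": 0, "wz": 6},
    {"jaw": -0.65, "tx": 0, "ty": 0, "tz": 0, "wx": 0, "wy": 0, "wz": 6},
    {"jaw": -0.65, "tx": 0, "ty": 0, "tz": 0, "wx": 0, "wy": 0, "wz": 6},
    {"jaw": -0.65, "tx": 0, "ty": 0, "tz": 0, "wx": 0, "wy": 0, "wz": 6},
    {"jaw": -0.65, "tx": 0, "ty": 0, "tz": 0, "wx": 0, "wy": 0, "wz": 6},
    {"jaw": -0.65, "tx": 0, "ty": 0, "tz": 0, "wx": 0, "wy": 0, "wz": 6},
    {"jaw": -0.65, "tx": 0, "ty": 0, "tz": 0, "wx": 0, "wy": 0, "wz": 6},
    {"jaw": -0.65, "tx": 0, "ty": 0, "tz": 0, "wx": 0, "wy": 0, "wz": 0}
  ]
}}

```text
clock: 3.72
tcp_pos: [0.6896, -0.1227, 0.4045]
orientation: [-0.0, 0.553, 0.833, -0.0]
wrist_force: [-0.0, 0.7, -0.2]
finger_gap: 0.0149
```

Request:
{"fn": "carry_out", "kwargs": {
  "motion": [
    {"jaw": -0.65, "tx": -1.0, "ty": -0.3, "tz": 3, "wx": 0, "wy": 0, "wz": 0},
    {"jaw": -0.65, "tx": -1.0, "ty": 0, "tz": 4, "wx": 0, "wy": 0, "wz": 0},
    {"jaw": -0.65, "tx": 0, "ty": 0, "tz": 4, "wx": 0, "wy": 0, "wz": 0},
    {"jaw": -0.65, "tx": 0, "ty": 0, "tz": 4, "wx": 0, "wy": 0, "wz": 0},
    {"jaw": -0.65, "tx": 0, "ty": 0, "tz": 3, "wx": 0, "wy": 0, "wz": 0},
    {"jaw": -0.65, "tx": 0, "ty": 0, "tz": 2, "wx": 0, "wy": 0, "wz": 0},
    {"jaw": -0.65, "tx": 0, "ty": 0, "tz": 1, "wx": 0, "wy": 0, "wz": 0},
    {"jaw": -0.65, "tx": 0, "ty": 0, "tz": 0, "wx": 0, "wy": 0, "wz": 0},
    {"jaw": -0.65, "tx": 0, "ty": 0, "tz": 0, "wx": 0, "wy": 0, "wz": 0}
  ]
}}

```text
clock: 4.85
tcp_pos: [0.6956, -0.1417, 0.1959]
orientation: [0.001, 0.553, 0.833, 0.0]
wrist_force: [0.1, -0.0, -0.2]
finger_gap: 0.015
```

```bash
python3 - <<'E'
from h import *
s=get_state();print(s['tcp_pos'],s['wrist_force'],s['joint_pos'])
a=eyes.read_camera("scene"); b=eyes.read_camera("top"); w=eyes.read_camera("wrist")
o=np.hstack([cv2.resize(a[150:290,180:360],(540,420),interpolation=cv2.INTER_CUBIC)]);cv2.imwrite("pics/s1.png",o)
cv2.imwrite("pics/w1.png",w);cv2.imwrite("pics/t1.png",b)
E
```

```text
[ 0.69564028 -0.14169723  0.19593923] [ 0.05139745 -0.02085679 -0.15972811] [-3.13881333e-01  6.86568320e-01  1.25055937e-01  1.00739289e+00
  5.16261509e-05  8.57325027e-01]
```

View pics/s1.png

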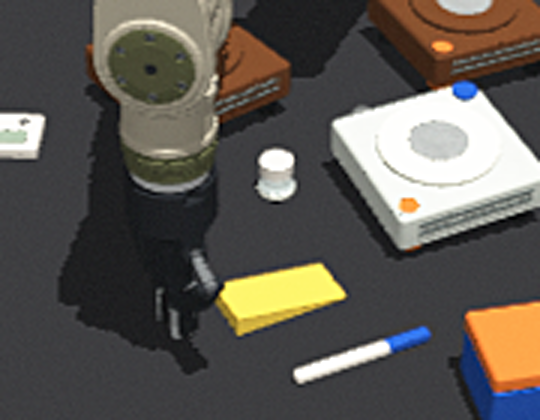

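View pics/w1.png

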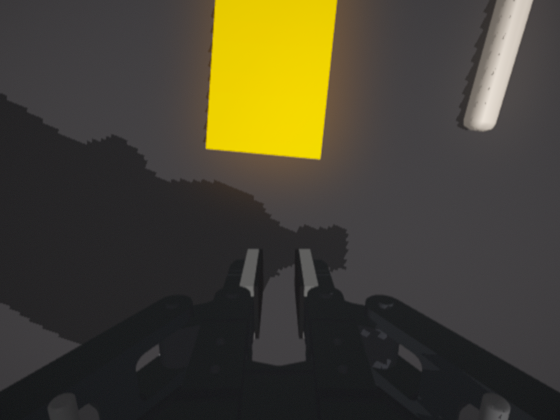

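The wrist view shows the tail edge at (206–321,150–158) ahead of the fingers, slightly rotated, with its right side nearer as planned. I'll lower to tail height, then push.

Request:
{"fn": "carry_out", "kwargs": {
  "motion": [
    {"jaw": -0.65, "tx": 0, "ty": 0, "tz": 0.5, "wx": 0, "wy": 0, "wz": 0},
    {"jaw": -0.65, "tx": 0, "ty": 0, "tz": 0.5, "wx": 0, "wy": 0, "wz": 0},
    {"jaw": -0.65, "tx": 0, "ty": 0, "tz": 0.4, "wx": 0, "wy": 0, "wz": 0},
    {"jaw": -0.65, "tx": 0, "ty": 0, "tz": 0, "wx": 0, "wy": 0, "wz": 0},
    {"jaw": -0.65, "tx": 0, "ty": 0, "tz": 0, "wx": 0, "wy": 0, "wz": 0}
  ]
}}

```text
clock: 5.62
tcp_pos: [0.6952, -0.1414, 0.1806]
orientation: [-0.0, 0.553, 0.833, 0.0]
wrist_force: [-0.6, -0.5, -0.6]
finger_gap: 0.015
```

Request:
{"fn": "carry_out", "kwargs": {
  "motion": [
    {"jaw": -0.65, "tx": 1.0, "ty": 0, "tz": 0, "wx": 0, "wy": 0, "wz": 0},
    {"jaw": -0.65, "tx": 1.0, "ty": 0, "tz": 0, "wx": 0, "wy": 0, "wz": 0},
    {"jaw": -0.65, "tx": 0.6, "ty": 0, "tz": 0, "wx": 0, "wy": 0, "wz": 0},
    {"jaw": -0.65, "tx": 0.5, "ty": 0, "tz": 0, "wx": 0, "wy": 0, "wz": 0},
    {"jaw": -0.65, "tx": 0.5, "ty": 0, "tz": 0, "wx": 0, "wy": 0, "wz": 0},
    {"jaw": -0.65, "tx": 0.5, "ty": 0, "tz": 0, "wx": 0, "wy": 0, "wz": 0},
    {"jaw": -0.65, "tx": 0.5, "ty": 0, "tz": 0, "wx": 0, "wy": 0, "wz": 0},
    {"jaw": -0.65, "tx": 0.5, "ty": 0, "tz": 0, "wx": 0, "wy": 0, "wz": 0},
    {"jaw": -0.65, "tx": 0.5, "ty": 0, "tz": 0, "wx": 0, "wy": 0, "wz": 0},
    {"jaw": -0.65, "tx": 0.5, "ty": 0, "tz": 0, "wx": 0, "wy": 0, "wz": 0},
    {"jaw": -0.65, "tx": 0.5, "ty": 0, "tz": 0, "wx": 0, "wy": 0, "wz": 0},
    {"jaw": -0.65, "tx": 0.5, "ty": 0, "tz": 0, "wx": 0, "wy": 0, "wz": 0},
    {"jaw": -0.65, "tx": 0.4, "ty": 0, "tz": 0, "wx": 0, "wy": 0, "wz": 0},
    {"jaw": -0.65, "tx": 0, "ty": 0, "tz": 0, "wx": 0, "wy": 0, "wz": 0}
  ]
}}

```text
clock: 7.38
tcp_pos: [0.6659, -0.0719, 0.1806]
orientation: [-0.0, 0.553, 0.833, 0.0]
wrist_force: [-1.3, 0.0, 0.6]
finger_gap: 0.0151
```

```bash
cat > look.py <<'E'
from h import *
import sys
k=sys.argv[1]
s=get_state();print(s['clock'],s['tcp_pos'],s['wrist_force'])
a=eyes.read_camera("scene"); b=eyes.read_camera("top"); w=eyes.read_camera("wrist")
A=cv2.resize(a[165:285,235:395],(800,600),interpolation=cv2.INTER_CUBIC);cv2.imwrite(f"pics/s{k}.png",A)
B=cv2.resize(b[120:270,170:350],(540,450),interpolation=cv2.INTER_CUBIC)
cv2.imwrite(f"pics/t{k}.png",B);cv2.imwrite(f"pics/w{k}.png",w)
cs=[c for c in blobs(b,(22,90,90),(35,255,255)) if 200<c[:,0,0].mean()<330]
if cs:
    c=max(cs,key=cv2.contourArea);r=cv2.boxPoints(cv2.minAreaRect(c));print("yellow top box",np.round(r,1).tolist(),cv2.contourArea(c))
    print(np.round([onz("top",p,.01)[:2] for p in r],4).tolist())
E
python3 look.py 2
```

```text
7.375 [ 0.66585941 -0.07186685  0.18063313] [-1.34020129  0.03141055  0.60992875]
yellow top box [[256.8999938964844, 176.8000030517578], [280.3999938964844, 165.8000030517578], [288.70001220703125, 183.39999389648438], [265.1000061035156, 194.39999389648438]] 292.5
[[0.6341, 0.0498], [0.6629, -0.012], [0.6164, -0.0333], [0.5878, 0.0284]]
```

View pics/t2.png

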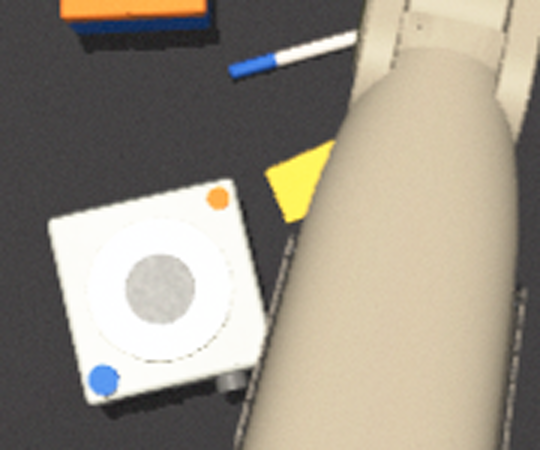

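View pics/w2.png

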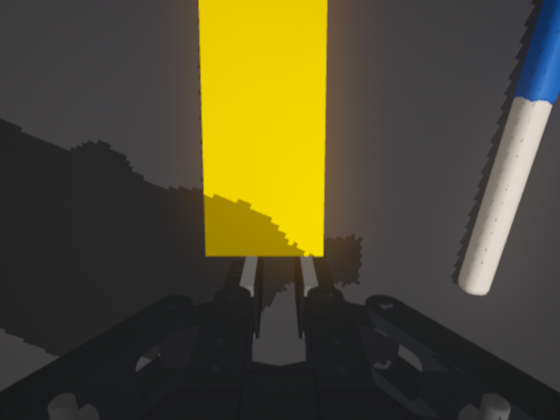

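View pics/s2.png

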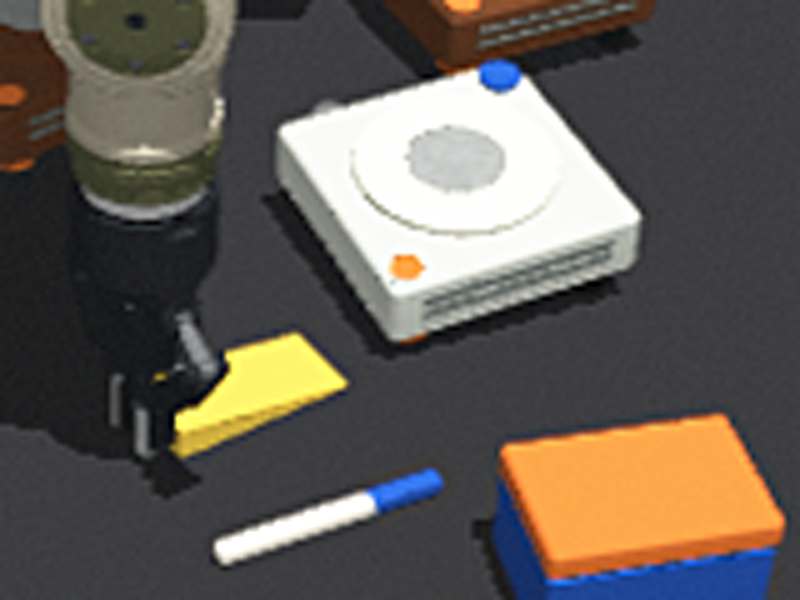

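The wedge is squarely on the fingers, but its axis passes about 6 mm left of the foot. I'll back off, shift left, and turn 3.4° clockwise so the push line goes through the foot.

Request:
{"fn": "carry_out", "kwargs": {
  "motion": [
    {"jaw": -0.65, "tx": -0.8, "ty": 0, "tz": 0, "wx": 0, "wy": 0, "wz": 0},
    {"jaw": -0.65, "tx": 0, "ty": -0.6, "tz": 0, "wx": 0, "wy": 0, "wz": 1.7},
    {"jaw": -0.65, "tx": 0, "ty": -0.5, "tz": 0, "wx": 0, "wy": 0, "wz": 1.7},
    {"jaw": -0.65, "tx": 0, "ty": 0, "tz": 0, "wx": 0, "wy": 0, "wz": 0},
    {"jaw": -0.65, "tx": 0.4, "ty": 0, "tz": 0, "wx": 0, "wy": 0, "wz": 0},
    {"jaw": -0.65, "tx": 0.4, "ty": 0, "tz": 0, "wx": 0, "wy": 0, "wz": 0},
    {"jaw": -0.65, "tx": 0.4, "ty": 0, "tz": 0, "wx": 0, "wy": 0, "wz": 0},
    {"jaw": -0.65, "tx": 0.4, "ty": 0, "tz": 0, "wx": 0, "wy": 0, "wz": 0},
    {"jaw": -0.65, "tx": 0.4, "ty": 0, "tz": 0, "wx": 0, "wy": 0, "wz": 0},
    {"jaw": -0.65, "tx": 0.4, "ty": 0, "tz": 0, "wx": 0, "wy": 0, "wz": 0},
    {"jaw": -0.65, "tx": 0.4, "ty": 0, "tz": 0, "wx": 0, "wy": 0, "wz": 0},
    {"jaw": -0.65, "tx": 0.4, "ty": 0, "tz": 0, "wx": 0, "wy": 0, "wz": 0},
    {"jaw": -0.65, "tx": 0.4, "ty": 0, "tz": 0, "wx": 0, "wy": 0, "wz": 0},
    {"jaw": -0.65, "tx": 0.4, "ty": 0, "tz": 0, "wx": 0, "wy": 0, "wz": 0},
    {"jaw": -0.65, "tx": 0, "ty": 0, "tz": 0, "wx": 0, "wy": 0, "wz": 0}
  ]
}}

```text
clock: 9.4
tcp_pos: [0.6455, -0.0457, 0.1807]
orientation: [-0.0, 0.577, 0.817, 0.0]
wrist_force: [1.1, -0.1, 0.7]
finger_gap: 0.0146
```

```bash
python3 look.py 3
```

```text
9.4 [ 0.64546016 -0.04565006  0.18065272] [ 1.05395729 -0.08941883  0.72881787]
yellow top box [[245.8000030517578, 177.5], [270.0, 168.89999389648438], [276.6000061035156, 187.8000030517578], [252.5, 196.3000030517578]] 315.0
[[0.6324, 0.0788], [0.6547, 0.0155], [0.6051, -0.0018], [0.5829, 0.0615]]
```

View pics/w3.png

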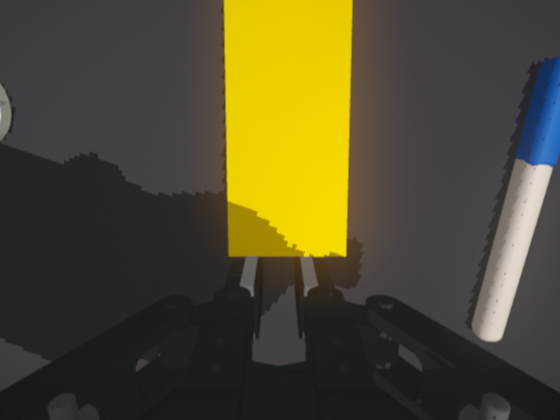

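View pics/s3.png

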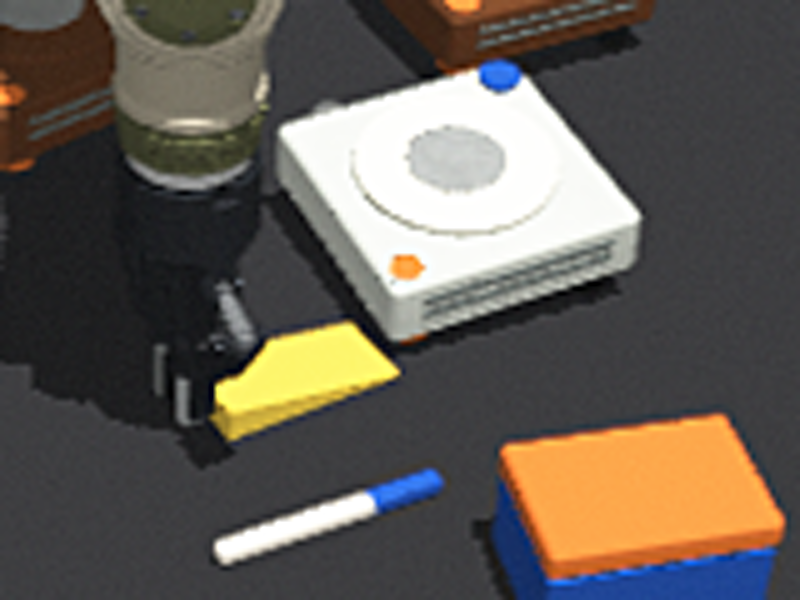

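View pics/t3.png

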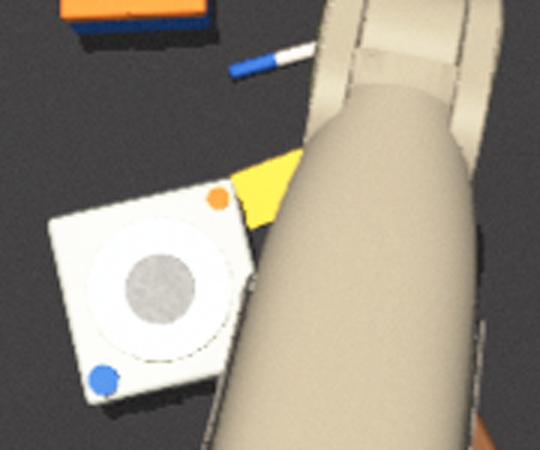

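The wedge axis is now within about 4 mm of the foot, and the thin end is about 16 mm short of touching it. I'll push straight on, slowly.

Request:
{"fn": "carry_out", "kwargs": {
  "motion": [
    {"jaw": -0.65, "tx": 0.3, "ty": 0, "tz": 0, "wx": 0, "wy": 0, "wz": 0},
    {"jaw": -0.65, "tx": 0.3, "ty": 0, "tz": 0, "wx": 0, "wy": 0, "wz": 0},
    {"jaw": -0.65, "tx": 0.3, "ty": 0, "tz": 0, "wx": 0, "wy": 0, "wz": 0},
    {"jaw": -0.65, "tx": 0.3, "ty": 0, "tz": 0, "wx": 0, "wy": 0, "wz": 0},
    {"jaw": -0.65, "tx": 0.3, "ty": 0, "tz": 0, "wx": 0, "wy": 0, "wz": 0},
    {"jaw": -0.65, "tx": 0.3, "ty": 0, "tz": 0, "wx": 0, "wy": 0, "wz": 0},
    {"jaw": -0.65, "tx": 0.3, "ty": 0, "tz": 0, "wx": 0, "wy": 0, "wz": 0},
    {"jaw": -0.65, "tx": 0.3, "ty": 0, "tz": 0, "wx": 0, "wy": 0, "wz": 0},
    {"jaw": -0.65, "tx": 0.3, "ty": 0, "tz": 0, "wx": 0, "wy": 0, "wz": 0},
    {"jaw": -0.65, "tx": 0.3, "ty": 0, "tz": 0, "wx": 0, "wy": 0, "wz": 0},
    {"jaw": -0.65, "tx": 0, "ty": 0, "tz": 0, "wx": 0, "wy": 0, "wz": 0}
  ]
}}

```text
clock: 10.92
tcp_pos: [0.6367, -0.0189, 0.1815]
orientation: [0.002, 0.578, 0.816, -0.0]
wrist_force: [1.9, -4.9, -0.5]
finger_gap: 0.0149
```

Request:
{"fn": "carry_out", "kwargs": {
  "motion": [
    {"jaw": -0.65, "tx": 0.3, "ty": 0, "tz": 0, "wx": 0, "wy": 0, "wz": 0},
    {"jaw": -0.65, "tx": 0.3, "ty": 0, "tz": 0, "wx": 0, "wy": 0, "wz": 0},
    {"jaw": -0.65, "tx": 0.3, "ty": 0, "tz": 0, "wx": 0, "wy": 0, "wz": 0},
    {"jaw": -0.65, "tx": 0.3, "ty": 0, "tz": 0, "wx": 0, "wy": 0, "wz": 0},
    {"jaw": -0.65, "tx": 0, "ty": 0, "tz": 0, "wx": 0, "wy": 0, "wz": 0}
  ]
}}

```text
clock: 11.55
tcp_pos: [0.6325, -0.0073, 0.1813]
orientation: [0.002, 0.578, 0.816, -0.0]
wrist_force: [2.3, -4.0, -0.6]
finger_gap: 0.0152
```

```bash
python3 look.py 4
```

```text
11.55 [ 0.63246715 -0.00732009  0.18128237] [ 2.29953283 -3.95135393 -0.62749526]
yellow top box [[238.0, 177.0], [248.0, 177.0], [248.0, 181.0], [238.0, 181.0]] 17.0
[[0.6337, 0.0993], [0.6336, 0.0731], [0.6231, 0.0731], [0.6232, 0.0993]]
```

View pics/s4.png

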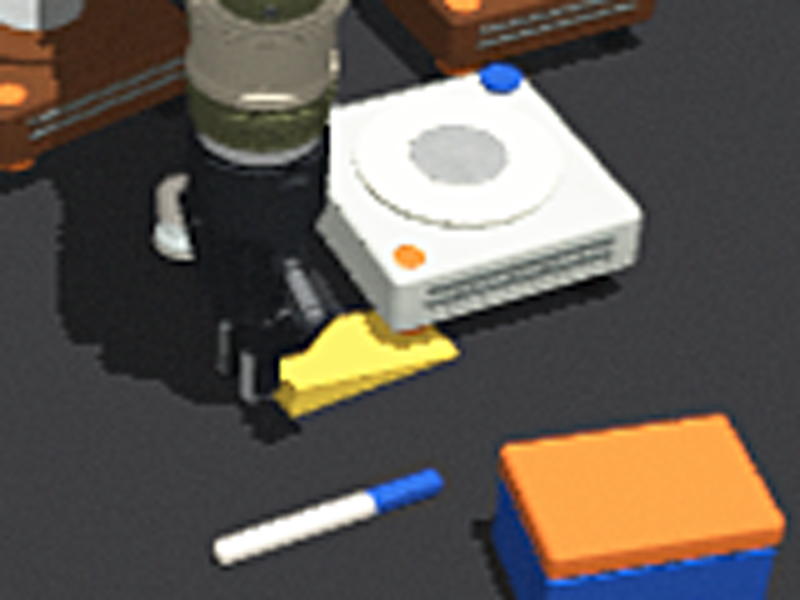

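View pics/w4.png

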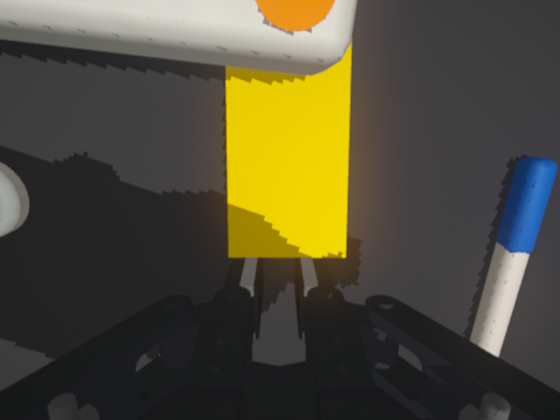

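The wedge is under the foot and the housing is rising. The orange dot moved from row 266 to 257 in the zoom, at 4.5 N. I'll continue in small steps.

Request:
{"fn": "carry_out", "kwargs": {
  "motion": [
    {"jaw": -0.65, "tx": 0.2, "ty": 0, "tz": 0, "wx": 0, "wy": 0, "wz": 0},
    {"jaw": -0.65, "tx": 0.2, "ty": 0, "tz": 0, "wx": 0, "wy": 0, "wz": 0},
    {"jaw": -0.65, "tx": 0.2, "ty": 0, "tz": 0, "wx": 0, "wy": 0, "wz": 0},
    {"jaw": -0.65, "tx": 0.2, "ty": 0, "tz": 0, "wx": 0, "wy": 0, "wz": 0},
    {"jaw": -0.65, "tx": 0.2, "ty": 0, "tz": 0, "wx": 0, "wy": 0, "wz": 0},
    {"jaw": -0.65, "tx": 0, "ty": 0, "tz": 0, "wx": 0, "wy": 0, "wz": 0}
  ]
}}

```text
clock: 12.45
tcp_pos: [0.6289, 0.0022, 0.1811]
orientation: [0.001, 0.578, 0.816, -0.0]
wrist_force: [1.6, -3.7, -0.5]
finger_gap: 0.0153
```

Request:
{"fn": "carry_out", "kwargs": {
  "motion": [
    {"jaw": -0.65, "tx": 0.15, "ty": 0, "tz": 0, "wx": 0, "wy": 0, "wz": 0},
    {"jaw": -0.65, "tx": 0.15, "ty": 0, "tz": 0, "wx": 0, "wy": 0, "wz": 0},
    {"jaw": -0.65, "tx": 0, "ty": 0, "tz": 0, "wx": 0, "wy": 0, "wz": 0}
  ]
}}

```text
clock: 12.82
tcp_pos: [0.6279, 0.0051, 0.181]
orientation: [0.001, 0.578, 0.816, -0.0]
wrist_force: [2.0, -5.1, -1.2]
finger_gap: 0.0152
```

Request:
{"fn": "carry_out", "kwargs": {
  "motion": [
    {"jaw": -0.65, "tx": 0.1, "ty": 0, "tz": 0, "wx": 0, "wy": 0, "wz": 0},
    {"jaw": -0.65, "tx": 0.1, "ty": 0, "tz": 0, "wx": 0, "wy": 0, "wz": 0},
    {"jaw": -0.65, "tx": 0, "ty": 0, "tz": 0, "wx": 0, "wy": 0, "wz": 0}
  ]
}}

```text
clock: 13.2
tcp_pos: [0.6274, 0.0064, 0.1811]
orientation: [0.002, 0.578, 0.816, -0.001]
wrist_force: [2.0, -6.6, -1.6]
finger_gap: 0.0148
```

Request:
{"fn": "carry_out", "kwargs": {
  "motion": [
    {"jaw": -0.65, "tx": 0.1, "ty": 0, "tz": 0, "wx": 0, "wy": 0, "wz": 0},
    {"jaw": -0.65, "tx": 0, "ty": 0, "tz": 0, "wx": 0, "wy": 0, "wz": 0}
  ]
}}

```text
clock: 13.45
tcp_pos: [0.6274, 0.0068, 0.1812]
orientation: [0.002, 0.578, 0.816, -0.001]
wrist_force: [2.5, -9.4, -1.5]
finger_gap: 0.0152
```

```bash
python3 look.py 5
```

```text
13.45 [0.62736856 0.00679781 0.18118   ] [ 2.52961618 -9.4364434  -1.47810945]
```

View pics/s5.png

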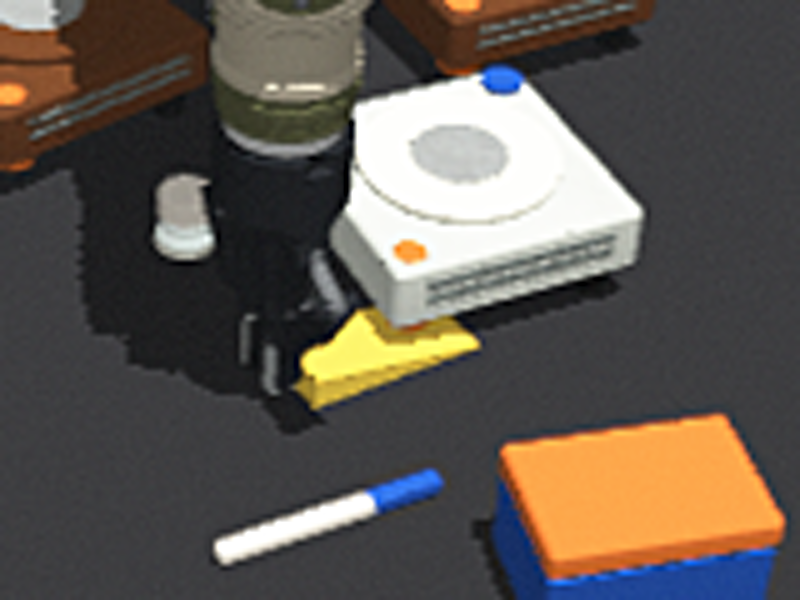

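The force jumped to about 10 N and the advance stalled, so it's jamming. I'll give one more small nudge to seat it, then check for level.

Request:
{"fn": "carry_out", "kwargs": {
  "motion": [
    {"jaw": -0.65, "tx": 0.1, "ty": 0, "tz": 0, "wx": 0, "wy": 0, "wz": 0},
    {"jaw": -0.65, "tx": 0.1, "ty": 0, "tz": 0, "wx": 0, "wy": 0, "wz": 0},
    {"jaw": -0.65, "tx": 0, "ty": 0, "tz": 0, "wx": 0, "wy": 0, "wz": 0},
    {"jaw": -0.65, "tx": 0, "ty": 0, "tz": 0, "wx": 0, "wy": 0, "wz": 0}
  ]
}}

```text
clock: 14.1
tcp_pos: [0.6272, 0.0075, 0.1814]
orientation: [0.004, 0.579, 0.816, -0.002]
wrist_force: [4.1, -14.0, -2.4]
finger_gap: 0.0149
```

Request:
{"fn": "carry_out", "kwargs": {
  "motion": [
    {"jaw": -0.65, "tx": -0.3, "ty": 0, "tz": 0, "wx": 0, "wy": 0, "wz": 0},
    {"jaw": -0.65, "tx": -1.0, "ty": 0, "tz": 0, "wx": 0, "wy": 0, "wz": 0},
    {"jaw": -0.65, "tx": -2.0, "ty": 0, "tz": 0, "wx": 0, "wy": 0, "wz": 0},
    {"jaw": -0.65, "tx": -2.0, "ty": 0, "tz": -2, "wx": 0, "wy": 0, "wz": 0},
    {"jaw": -0.65, "tx": -1, "ty": 0, "tz": -4, "wx": 0, "wy": 0, "wz": 0},
    {"jaw": -0.8, "tx": 0, "ty": 0, "tz": -4, "wx": 0, "wy": 0, "wz": 0},
    {"jaw": -1, "tx": -4, "ty": 0, "tz": -3, "wx": 0, "wy": 0, "wz": 0},
    {"jaw": -1, "tx": -4, "ty": 0, "tz": 0, "wx": 0, "wy": 0, "wz": 0},
    {"jaw": -1, "tx": -4, "ty": 0, "tz": 0, "wx": 0, "wy": 0, "wz": 0},
    {"jaw": -1, "tx": 0, "ty": 0, "tz": 0, "wx": 0, "wy": 0, "wz": 0}
  ]
}}

```text
clock: 15.35
tcp_pos: [0.6871, -0.166, 0.3102]
orientation: [0.0, 0.579, 0.815, 0.0]
wrist_force: [-0.2, 0.4, 0.1]
finger_gap: -0.0002
```

```bash
python3 look.py 6; cat >lev.py <<'E'
from h import *
# full frames, triangulate dot and pad
b=eyes.read_camera("top");a=eyes.read_camera("scene")
def tri(u,v):
    o1,d1=ray("top",u);o2,d2=ray("scene",v)
    s=np.linalg.lstsq(np.stack([d1,-d2],1),o2-o1,rcond=None)[0]
    p,q=o1+s[0]*d1,o2+s[1]*d2; return np.round((p+q)/2,4),round(np.linalg.norm(p-q),4)
def cen(im,lo,hi,box):
    for c in blobs(im,lo,hi,5):
        M=cv2.moments(c);u=(M['m10']/M['m00'],M['m01']/M['m00'])
        if box[0]<u[0]<box[1] and box[2]<u[1]<box[3]: return u
O=((8,120,120),(20,255,255));B=((105,120,90),(125,255,255))
for n,(lo,hi),bt,bs in (("dot",O,(230,255,175,195),(305,330,208,226)),("pad",B,(190,215,235,255),(325,345,172,188))):
    u=cen(b,lo,hi,bt);v=cen(a,lo,hi,bs);print(n,u,v,tri(u,v) if u and v else None)
E
python3 lev.py
```

```text
15.35 [ 0.68710002 -0.16595826  0.31018118] [-0.16021391  0.38992176  0.05558721]
yellow top box [[235.8000030517578, 180.60000610351562], [266.5, 169.10000610351562], [273.70001220703125, 188.10000610351562], [243.0, 199.60000610351562]] 449.0
[[0.6244, 0.1049], [0.6544, 0.0245], [0.6042, 0.006], [0.5743, 0.0862]]
dot (240.9707602339181, 186.95321637426898) (316.46666666666664, 214.62666666666664) (array([0.6019, 0.0869, 0.0653]), np.float64(0.0016))
pad (203.0324483775811, 247.97640117994098) (334.8418079096045, 180.27683615819208) (array([0.4505, 0.1809, 0.0678]), np.float64(0.0009))
```

View pics/s6.png

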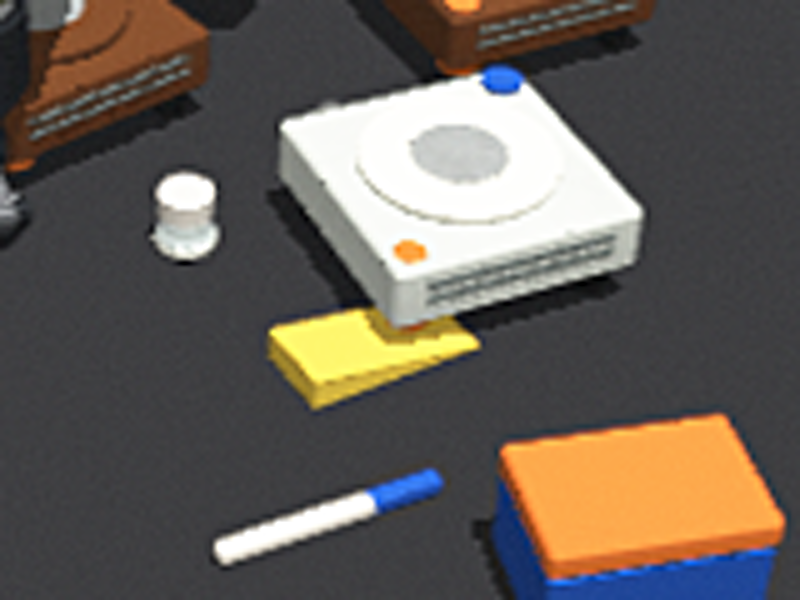

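View pics/t6.png

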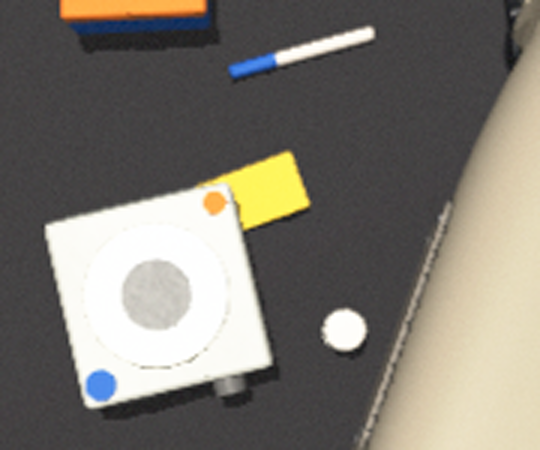

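The level check passes. The dot is at z = 65.3 mm and the pad at z = 67.8 mm, with nominal values of 65 and 69. Next I'll move the shut fingers over the pad at (0.4505, 0.181).

Request:
{"fn": "carry_out", "kwargs": {
  "motion": [
    {"jaw": -1, "tx": 2.0, "ty": -0.5, "tz": -1, "wx": 0, "wy": 0, "wz": 0},
    {"jaw": -1, "tx": 4.0, "ty": -1.1, "tz": -1, "wx": 0, "wy": 0, "wz": 0},
    {"jaw": -1, "tx": 4.0, "ty": -1.1, "tz": 0, "wx": 0, "wy": 0, "wz": 0},
    {"jaw": -1, "tx": 4.0, "ty": -1.1, "tz": 0, "wx": 0, "wy": 0, "wz": 0},
    {"jaw": -1, "tx": 4.0, "ty": -1.1, "tz": 0, "wx": 0, "wy": 0, "wz": 0},
    {"jaw": -1, "tx": 4.0, "ty": -1.1, "tz": 0, "wx": 0, "wy": 0, "wz": 0},
    {"jaw": -1, "tx": 4.0, "ty": -1.1, "tz": 0, "wx": 0, "wy": 0, "wz": 0},
    {"jaw": -1, "tx": 4.0, "ty": -1.1, "tz": 0, "wx": 0, "wy": 0, "wz": 0},
    {"jaw": -1, "tx": 4.0, "ty": -1.1, "tz": 0, "wx": 0, "wy": 0, "wz": 0},
    {"jaw": -1, "tx": 4.0, "ty": -1.1, "tz": 0, "wx": 0, "wy": 0, "wz": 0},
    {"jaw": -1, "tx": 2.5, "ty": -0.6, "tz": 0, "wx": 0, "wy": 0, "wz": 0},
    {"jaw": -1, "tx": 0, "ty": 0, "tz": 0, "wx": 0, "wy": 0, "wz": 0},
    {"jaw": -1, "tx": 0, "ty": 0, "tz": 0, "wx": 0, "wy": 0, "wz": 0}
  ]
}}

```text
clock: 17.23
tcp_pos: [0.4473, 0.1834, 0.3314]
orientation: [0.001, 0.577, 0.817, 0.0]
wrist_force: [-0.4, 0.5, 0.8]
finger_gap: 0.0
```

Request:
{"fn": "carry_out", "kwargs": {
  "motion": [
    {"jaw": -1, "tx": -0.3, "ty": 0.2, "tz": 2, "wx": 0, "wy": 0, "wz": 0},
    {"jaw": -1, "tx": 0, "ty": 0, "tz": 3, "wx": 0, "wy": 0, "wz": 0},
    {"jaw": -1, "tx": 0, "ty": 0, "tz": 2, "wx": 0, "wy": 0, "wz": 0},
    {"jaw": -1, "tx": 0, "ty": 0, "tz": 0.5, "wx": 0, "wy": 0, "wz": 0},
    {"jaw": -1, "tx": 0, "ty": 0, "tz": 0, "wx": 0, "wy": 0, "wz": 0},
    {"jaw": -1, "tx": 0, "ty": 0, "tz": 0, "wx": 0, "wy": 0, "wz": 0}
  ]
}}

```text
clock: 17.98
tcp_pos: [0.4514, 0.1809, 0.2566]
orientation: [0.001, 0.577, 0.816, 0.001]
wrist_force: [-0.3, 0.4, -0.2]
finger_gap: -0.0
```

```bash
python3 look.py 7
```

```text
17.975 [0.45141336 0.18086147 0.25664856] [-0.31325562  0.35609295 -0.17564798]
yellow top box [[235.89999389648438, 180.6999969482422], [266.6000061035156, 169.1999969482422], [273.70001220703125, 188.10000610351562], [243.0, 199.60000610351562]] 448.0
[[0.6241, 0.1048], [0.6541, 0.0244], [0.6042, 0.006], [0.5743, 0.0862]]
```

View pics/w7.png

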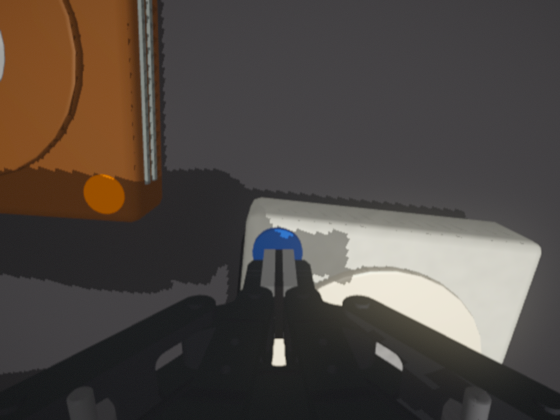

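View pics/s7.png

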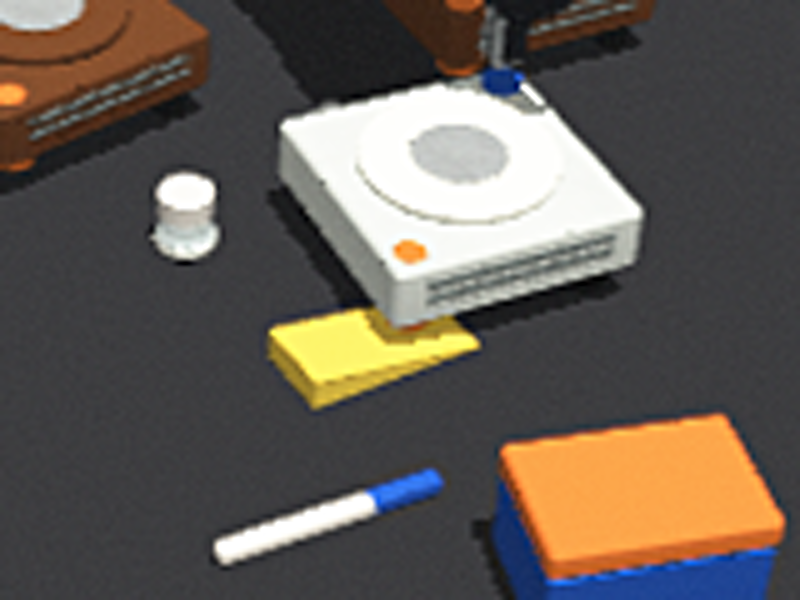

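The fingertips are centred over the blue pad, at (277,245) in the wrist view. I'll press gently while watching the force.

Request:
{"fn": "carry_out", "kwargs": {
  "motion": [
    {"jaw": -1, "tx": 0, "ty": 0, "tz": 0.5, "wx": 0, "wy": 0, "wz": 0},
    {"jaw": -1, "tx": 0, "ty": 0, "tz": 0.4, "wx": 0, "wy": 0, "wz": 0},
    {"jaw": -1, "tx": 0, "ty": 0, "tz": 0.3, "wx": 0, "wy": 0, "wz": 0},
    {"jaw": -1, "tx": 0, "ty": 0, "tz": 0.2, "wx": 0, "wy": 0, "wz": 0},
    {"jaw": -1, "tx": 0, "ty": 0, "tz": 0, "wx": 0, "wy": 0, "wz": 0},
    {"jaw": -1, "tx": 0, "ty": 0, "tz": 0, "wx": 0, "wy": 0, "wz": 0}
  ]
}}

```text
clock: 18.88
tcp_pos: [0.4505, 0.1809, 0.2424]
orientation: [-0.0, 0.577, 0.817, -0.0]
wrist_force: [-2.6, -0.6, 8.5]
finger_gap: -0.0003
```

Request:
{"fn": "carry_out", "kwargs": {
  "motion": [
    {"jaw": -1, "tx": 0, "ty": 0, "tz": 0.1, "wx": 0, "wy": 0, "wz": 0},
    {"jaw": -1, "tx": 0, "ty": 0, "tz": 0, "wx": 0, "wy": 0, "wz": 0},
    {"jaw": -1, "tx": 0, "ty": 0, "tz": 0, "wx": 0, "wy": 0, "wz": 0}
  ]
}}

```text
clock: 19.25
tcp_pos: [0.4505, 0.1809, 0.2424]
orientation: [0.0, 0.577, 0.817, 0.0]
wrist_force: [-5.7, -1.3, 16.6]
finger_gap: -0.0001
```

Request:
{"fn": "carry_out", "kwargs": {
  "motion": [
    {"jaw": -1, "tx": 0, "ty": 0, "tz": 0.1, "wx": 0, "wy": 0, "wz": 0},
    {"jaw": -1, "tx": 0, "ty": 0, "tz": 0, "wx": 0, "wy": 0, "wz": 0},
    {"jaw": -1, "tx": 0, "ty": 0, "tz": 0, "wx": 0, "wy": 0, "wz": 0},
    {"jaw": -1, "tx": 0, "ty": 0, "tz": 0, "wx": 0, "wy": 0, "wz": 0}
  ]
}}

```text
clock: 19.75
tcp_pos: [0.4504, 0.1809, 0.2423]
orientation: [0.0, 0.577, 0.817, 0.0]
wrist_force: [-8.4, -2.3, 24.2]
finger_gap: -0.0002
```

```bash
python3 look.py 8; python3 lev.py
```

```text
19.75 [0.45042379 0.18094871 0.24231093] [-8.41336889 -2.33005818 24.22605219]
yellow top box [[235.89999389648438, 180.6999969482422], [266.6000061035156, 169.1999969482422], [273.70001220703125, 188.10000610351562], [243.0, 199.60000610351562]] 449.0
[[0.6241, 0.1048], [0.6541, 0.0244], [0.6042, 0.006], [0.5743, 0.0862]]
dot (240.9707602339181, 186.95321637426898) (316.5061728395062, 214.7530864197531) (array([0.602 , 0.087 , 0.0648]), np.float64(0.0015))
pad None (335.2083333333333, 182.0625) None
```

The pad holds at 24 N with no sink (0.1 mm), and the dot and wedge haven't moved. Now I'll lift off and move clear.

Request:
{"fn": "carry_out", "kwargs": {
  "motion": [
    {"jaw": -1, "tx": 0, "ty": 0, "tz": -0.3, "wx": 0, "wy": 0, "wz": 0},
    {"jaw": -1, "tx": 0, "ty": 0, "tz": -1, "wx": 0, "wy": 0, "wz": 0},
    {"jaw": -1, "tx": 0, "ty": 0, "tz": -3, "wx": 0, "wy": 0, "wz": 0},
    {"jaw": -1, "tx": 0, "ty": 0, "tz": -4, "wx": 0, "wy": 0, "wz": 0},
    {"jaw": -1, "tx": 0, "ty": 0, "tz": -4, "wx": 0, "wy": 0, "wz": 0},
    {"jaw": -1, "tx": 3, "ty": 0, "tz": -3, "wx": 0, "wy": 0, "wz": 0},
    {"jaw": -1, "tx": 4, "ty": 0, "tz": 0, "wx": 0, "wy": 0, "wz": 0},
    {"jaw": -1, "tx": 4, "ty": 0, "tz": 0, "wx": 0, "wy": 0, "wz": 0},
    {"jaw": -1, "tx": 4, "ty": 0, "tz": 0, "wx": 0, "wy": 0, "wz": 0},
    {"jaw": -1, "tx": 4, "ty": 0, "tz": 0, "wx": 0, "wy": 0, "wz": 0},
    {"jaw": -1, "tx": 2, "ty": 0, "tz": 0, "wx": 0, "wy": 0, "wz": 0},
    {"jaw": -1, "tx": 0, "ty": 0, "tz": 0, "wx": 0, "wy": 0, "wz": 0},
    {"jaw": -1, "tx": 0, "ty": 0, "tz": 0, "wx": 0, "wy": 0, "wz": 0}
  ]
}}

```text
clock: 21.62
tcp_pos: [0.381, 0.3783, 0.3926]
orientation: [0.0, 0.578, 0.816, -0.0]
wrist_force: [0.3, 0.4, 0.5]
finger_gap: 0.0004
```

```bash
python3 look.py 9; python3 lev.py; python3 -c "
from h import *
cv2.imwrite('pics/f9.png',eyes.read_camera('top'))"
```

```text
21.625 [0.381024   0.37830017 0.39261997] [0.2717899  0.4419801  0.47209515]
yellow top box [[235.8000030517578, 180.39999389648438], [266.6000061035156, 169.1999969482422], [273.6000061035156, 188.3000030517578], [242.6999969482422, 199.5]] 448.5
[[0.6247, 0.105], [0.654, 0.0243], [0.6036, 0.0062], [0.5745, 0.0869]]
dot (240.9707602339181, 186.95321637426898) (316.5061728395062, 214.7530864197531) (array([0.602 , 0.087 , 0.0648]), np.float64(0.0015))
pad (203.0324483775811, 247.97640117994098) (334.76608187134497, 180.3391812865497) (array([0.4505, 0.1808, 0.0676]), np.float64(0.0012))
```

View pics/f9.png

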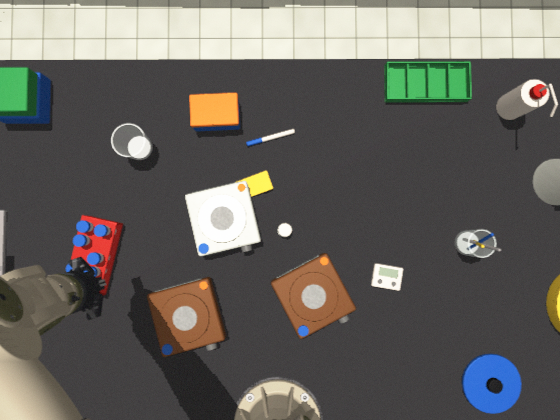

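View pics/s9.png

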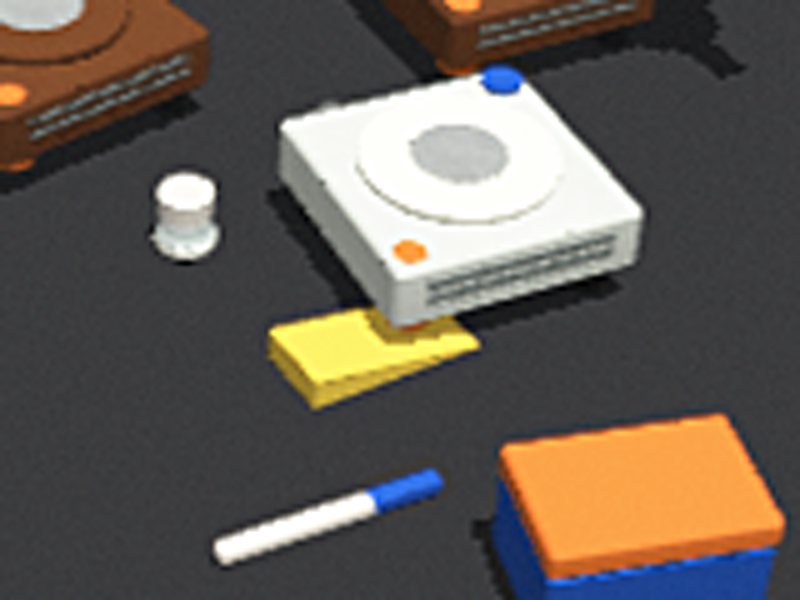

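The arm is clear, with its tips about 0.22 m above the bench. The wedge is jammed under the orange foot at (258,184), the stirrer is level, and the jar (285,230), marker and other things are where they were.

```bash
python3 -c "
from workcell import env
print(env.hand_in())"
```

```text
the job is handed in; nothing more can be done
None
```

The stirrer now stands level on the wedge and did not rock when I pressed the blue pad. I handed the job in at about 22 s, with the arm clear and touching nothing.

- **Wedge:** I pushed it thin end first with two fingers on its tail, after one 3.4° heading correction to bring it in line with the foot. It went in against about 4–5 N, then jammed; I stopped pushing at about 14.5 N.
- **Pad check:** I pressed the blue pad with 24 N. It sank only 0.1 mm, and neither the wedge nor the orange dot moved.
- **Last checks:** After I moved away, the orange dot was at 64.8 mm (nominal 65) and the pad at 67.6 mm (nominal 69). The pad reads 1.4 mm low, which is within the roughly 2 mm calibration error. The fingers met the pad at about 69 mm, so I take it as level.
- **Other things on the bench:** They looked unmoved in the final top picture; I compared it by eye and did not measure it. No checks failed.

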